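# Close a two-part casting mould with its cam lock

## Robot

A 6-joint arm with a two-finger parallel gripper is mounted at the origin on the work surface. World frame = base frame: x ahead of the robot, y to its left, z up, the work surface at z = 0. Lengths are in m, angles in rad, forces in N, time in s.
With the tool pointing down it reaches from about 0.375 to 0.9 m from the base axis. Payload 3.1 kg.
Tool frame: the origin (TCP) lies at the very end of the fingers, on their centre line; the grasp point (between the pads) lies 19 mm behind it (tcp_to_grasp is the distance from the TCP to the grasp point, in m); z points along the fingers, y is the direction in which the jaws open and shut (so a half turn about z gives the same grasp; the last joint's range is limited). The gripper opens to 85 mm and grips with 20 to 120 N. Pads are 22 mm wide; open, the fingers measure 114 mm over their backs; the gripper's body (76 mm by 85 mm) begins 54 mm behind the grasp point. The pads swing forward as they close: fully open they stand 13 mm farther back than shut.
Start: joints at [-1.284, 0.527, 1.433, -0, 1.181, -0.178], TCP at [0.28, -0.559, 0.231] pointing down, gripper open.
Joint ranges: [-3.08, 3.08], [-0.75, 2.2], [0.22, 2.44], [-1.43, 4.57], [0, 2.65], [-2.85, 2.85]. Speed limits (rad/s): [2.79, 2.79, 3.14, 3.14, 3.14, 3.14].

## Interface

Orientations are given as a unit quaternion [x, y, z, w].
In Python, from station import sense, snapshot, camera_info, sign_off, tcp_to_grasp gives the robot as it stands.
- The arm moves only by the shell command python3 -m inch 'ROWS' [FORCE]. ROWS is JSON, a list of rows, each a list of 3 entries, a list of its own where there are three numbers: the closure, from -1 (fully open) to 1 (shut), so that 0 is half open, then the shift along the tool's x, y, z normalised to -1 to 1, where 1 is 10 cm, then the turn, a rotation vector about the tool's x, y, z normalised to -1 to 1, where 1 is 360 degrees. In form: [[jaw, [dx, dy, dz], [ax, ay, az]], ...]. A call has 1 to 20 rows; each row is the pose to reach, as a shift and turn from the pose commanded when the call began, along the tool's axes at that moment, turning the shorter way round; what a row does not reach only later rows make up. A row lasts 1/10 s, in which the tool goes at most 50 mm and 8.59 degrees, less where a joint would pass 70% of its speed; a pose out of reach is approached as far as the arm can. A call with a number of a shift or a turn outside -1 to 1 is refused whole. A call with a gripper value outside its range is refused whole. The fingers move at their own pace and stop on an object; FORCE is the grip in N (left out, the last holds). Time passes only in rows, so rows that repeat a pose let the fingers close. It gives the time, the measured TCP pose, the force and the opening at its end, in the units of the state.
- sense(): the state, without advancing time (a new reading comes with each control period).
- snapshot(name): name is "side" or "top"; returns (picture, depth): 420x560x3 uint8, blue, green, red; 420x560 float32, m along the optical axis (not along the pixel's ray), 0 where there is no reading.
- camera_info(name): a dict with "K" (3x3 intrinsics, pixels), "dist" ([k1, k2, p1, p2, k3] as OpenCV has them; the pictures are not rectified), "origin" and "orientation" of the camera in the world. Camera axes: x right, y down, z forward; pixel columns grow to the right and rows downward; lengths in m; the calibration is good to about 2 mm. A picture is of the moment at which its call begins. camera_info takes no time and is no camera call.
- sign_off(): hands the job in, once; it reports no verdict.
The state is a dict: "t": time; "q": joint angles; "qd": joint speeds; "tau": joint torques, N m; "tcp_pos": TCP position; "tool_rot": TCP orientation; "force": force on the tool from outside, world axes, zero at the start; "ft_torque": the same for the moment, N m; "finger_gap": opening from 0.0 (shut) to 1.0 (fully open).
Only numpy, scipy, OpenCV 4.12 (cv2) and the standard library are available. Lean on these libraries where they do the work, as an engineer would, in place of code of your own. Each camera call takes 0.05 s, during which the arm holds its last target.

## Task

Close the casting mould: slide the loose half along its base board until its dowels and bolt are in the fixed half, then turn the cam disc clockwise about half a turn so that its hook draws the bolt in and the two halves are tight together. Stop when it comes up snug - every bolt sits a little differently, and forcing the cam crushes the parting faces. Let go of everything and leave the cup, tub and dish where they are.

Things in the scene. Friction and masses are not known exactly. Their poses are not given: they have to be found in the camera images.
- mould_base: Plywood base board 280 x 220 x 18 mm screwed to the bench. Origin on the bench under the middle of the parting plane; +x points from the loose half to the fixed half, +z up. The board runs from x = -195 to +85 mm. All heights in these notes are above the bench.
- fixed_half: White fixed half of the mould on the board's +x end: 60 deep (x 0 to 60 mm), 150 wide, top at height 108 mm. Axes as the board's. Its parting face (x = 0) has two 11 mm dowel holes, an open-topped 16 mm slot for the bolt and two sprung pins that stand out 2.5 mm and push the loose half back with 3 N in all at first touch, 9 N when shut: push up to them.
- loose_half: White loose half, about 0.36 kg, 50 deep (its x -50 to 0 mm), 150 wide, 90 high, on the board. Origin at the foot of the middle of its parting face, +x towards the fixed half; shut, it stands at x = y = 0, yaw 0 of the board. From its face stand two tapered steel dowels (26 mm long, 10 thick, y = +-60) and the T-head bolt (22 to 24 mm long: each is screwed in to a slightly different depth).
- half_grip (a point): Upper part of the grip fin on the back of the loose half: an upright fin 40 long (x, 50 to 90 mm behind the parting face) x 16 wide (y), from the board up to height 93 mm; this point is 75 mm behind the parting face, at height 78 mm. Axes as the loose half's. Pinch the fin across its 16 mm, well down it, to slide the half; pushed high up without a grip, the half tips.
- cam_axis (a point): Centre of the 49 mm cam disc on top of the fixed half, on the cam's upright axis, 28 mm behind the parting plane (towards +x), at height 114 mm. A dark dot on the disc marks the hook's mouth.
- cam_knob (a point): Middle of the round black knob on the end of the cam's lever: 16 mm across, from height 122 to 149 mm, 42 mm from the cam's axis; this point is at height 136 mm. Lever 14 wide, top at height 122 mm. With the cam at 0 the knob lies on the board's -y side of the axis; it swings over the loose half to the +y side. Push the knob round, or pinch it.
- cam (a joint): Cam angle in rad, clockwise from above; near 0 = open. The hook catches from 0.5 (if the gap is under 3 mm) and draws 2.6 mm per rad; the halves meet between 1.9 and 3.2, depending on the bolt, and are snug 0.1 to 0.3 later. Pushed slowly round, the knob takes about 2 N while free, 4 to 7 N while drawing, then climbs steeply: snug is about 14 N, over 17 N crushes the faces. It stays where it is left.
- mixing_cup: Clear plastic mixing cup, 84 mm across, 65 mm high, standing beside the board. Origin under its centre. Leave it alone.
- tub: White lidded tub, 72 mm across, 85 mm high, standing beside the board. Origin under its centre. Leave it alone.
- cast_dish: White cast dish, 100 mm across, 22 mm high, lying beside the board. Origin under its centre. Leave it alone.
Mind the look-alikes: they are no part of the job. Leave any brown, pink or turquoise look-alike of the loose_half alone.

How it is judged:
By the outcome, as a careful person would: the job done as asked, in the order asked, and still so for the second after the job is handed in, with the robot touching nothing.
It also fails if it takes over 72 s, if anything falls off the work surface, if the arm or the gripper's body presses on something with over 40 N, if the wrist force passes 120 N, or if a joint passes its speed limit or range.

## Working session

There is one attempt and no reset: what is moved stays moved. The work goes in short steps, Python scripts to look and compute and a shell command to move; the robot and the scene stay as the last step left them, time stands still between calls to the robot, and variables do not carry over. Pictures are saved under pics/ and viewed, and the job is handed in when it is done.

```bash
ls; mkdir -p pics; python3 - <<'E'
from station import *
import cv2
print(sense()); print(tcp_to_grasp)
for n in("side","top"):
    p,d=snapshot(n); cv2.imwrite(f"pics/{n}0.png",p); 
    import numpy as np; np.save(f"pics/{n}0.npy",d); print(camera_info(n))
E
```

```text
pics
{'t': 0.0, 'q': array([-1.28454084e+00,  5.28435984e-01,  1.43391709e+00,  6.32208399e-06,
        1.18143643e+00, -1.78512347e-01]), 'qd': array([ 0.00028852, -0.00052347,  0.00018686, -0.00022706, -0.00105736,
        0.00010712]), 'tau': array([ 1.62200358e-03, -4.42347443e+01, -1.78022987e+01, -9.33523552e-05,
        8.11901351e-03, -6.35569506e-06]), 'tcp_pos': array([ 0.27994518, -0.55797825,  0.23034749]), 'tool_rot': array([ 9.73119839e-01,  2.30296703e-01, -5.62261119e-05, -1.09698399e-03]), 'force': array([-0.88336672, -0.07845135, -0.10761128]), 'ft_torque': array([ 0.029489  ,  0.00277687, -0.04082437]), 'finger_gap': 0.9990980510863049}
0.0187
{'K': array([[393.99729429,   0.        , 284.11513097],
       [  0.        , 393.99729429, 205.99343825],
       [  0.        ,   0.        ,   1.        ]]), 'dist': array([-0.0039707,  0.       ,  0.       ,  0.       ,  0.       ]), 'origin': array([0.47964656, 0.8034331 , 0.58655495]), 'orientation': array([-0.06933738,  0.86465389, -0.49661657,  0.03062595])}
{'K': array([[460.5916065 ,   0.        , 284.59771419],
       [  0.        , 460.5916065 , 218.11312275],
       [  0.        ,   0.        ,   1.        ]]), 'dist': array([-0.016524,  0.      ,  0.      ,  0.      ,  0.      ]), 'origin': array([ 0.47258686, -0.03362347,  1.24580567]), 'orientation': array([ 0.70990877, -0.7007947 ,  0.04292901, -0.05543849])}
```

View pics/top0.png

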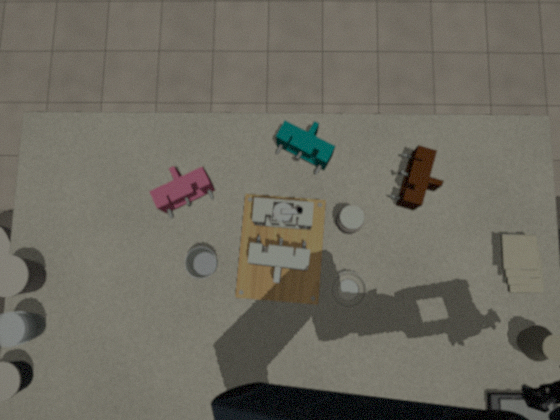

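View pics/side0.png

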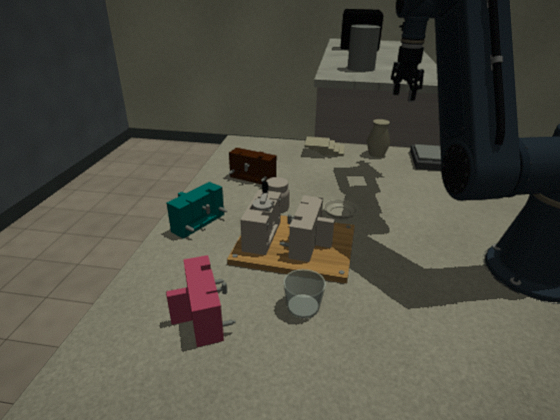

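The top view shows the board at about (280,250). The white fixed half is at (283,212), with the cam and its black knob at (299,209). The white loose half is at (279,256) with its fin at (277,273). The look-alikes are pink (182,190), turquoise (305,143) and brown (418,178). The side view agrees. My choice is the white half on the board at (279,256), which I'll check in a crop.

```bash
cat > h.py <<'E'
import numpy as np, cv2
from scipy.spatial.transform import Rotation as R
from station import camera_info
def ray(n,u,v):
    c=camera_info(n); p=cv2.undistortPoints(np.array([[[u,v]]],float),c['K'],c['dist'])[0,0]
    return c['origin'],R.from_quat(c['orientation']).apply([p[0],p[1],1.])
def at_z(n,u,v,z):
    o,r=ray(n,u,v); return o+r*(z-o[2])/r[2]
def at_d(n,u,v,d):
    o,r=ray(n,u,v); return o+r*d
def proj(n,P):
    c=camera_info(n); Rm=R.from_quat(c['orientation']).inv()
    q=Rm.apply(np.atleast_2d(P)-c['origin'])
    return cv2.projectPoints(q,np.zeros(3),np.zeros(3),c['K'],c['dist'])[0][:,0]
def crop(img,x0,y0,x1,y1,s,f):
    c=cv2.resize(img[y0:y1,x0:x1],None,fx=s,fy=s,interpolation=cv2.INTER_CUBIC); cv2.imwrite(f,c)
E
python3 - <<'E'
from h import *
t=cv2.imread('pics/top0.png'); crop(t,225,185,335,310,4.8 and 4.8,'pics/t0c.png')
s=cv2.imread('pics/side0.png'); crop(s,220,165,370,290,4.8,'pics/s0c.png')
E
```

```text
(no output)
```

View pics/t0c.png

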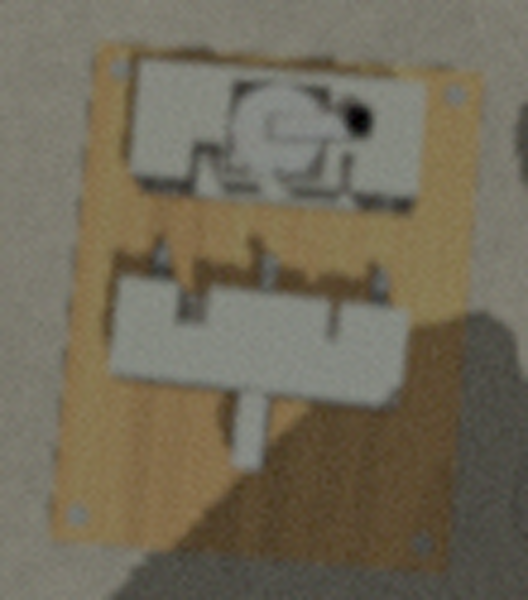

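View pics/s0c.png

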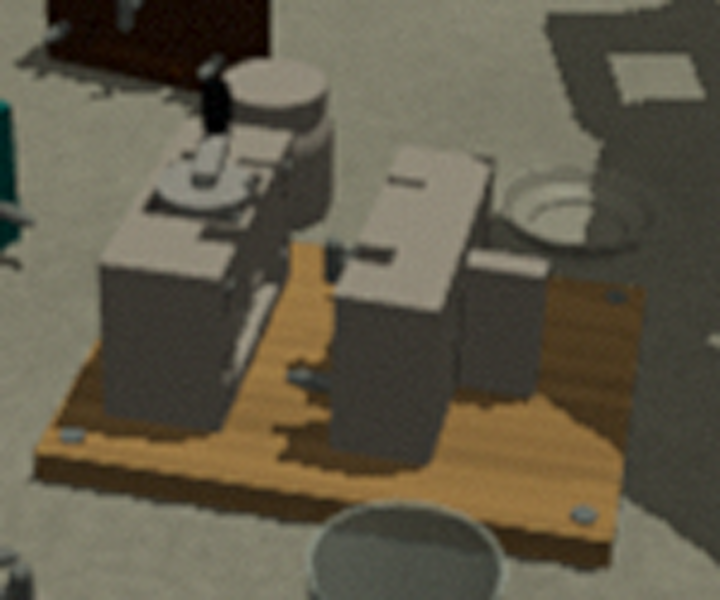

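```bash
python3 - <<'E'
from h import *
np.set_printoptions(precision=4,suppress=True)
d=np.load('pics/top0.npy')
def P(x,y,z): return at_z('top',225+x/4.8-.4,185+y/4.8-.4,z)
print('board',[P(*p,.018)[:2] for p in[(98,42),(485,72),(447,570),(50,540)]])
print('screws',[P(*p,.018)[:2] for p in[(120,68),(455,95),(422,544),(77,514)]])
print('fixed',[P(*p,.108)[:2] for p in[(137,58),(425,82),(415,208),(130,180)]])
print('loose',[P(*p,.108)[:2] for p in[(118,277),(408,310),(110,373),(390,404)]])
print('fin',[P(*p,.093)[:2] for p in[(237,392),(268,396),(232,466),(261,470)]])
print('knob',P(357,120,.149)[:2], 'disc',P(277,130,.114)[:2])
for n,u,v in[('fixed',260,203),('loose',265,253),('fin',277,273),('board',260,300),('bench',350,270)]:
    print(n,d[v,u],at_d('top',u,v,d[v,u]))
# side checks
ds=np.load('pics/side0.npy')
for n,x,y in[('looset',415,220),('fint',510,265),('fixt',180,240),('disc',200,190),('knobtop',210,75)]:
    u,v=220+x/4.8-.4,165+y/4.8-.4; print(n,at_d('side',u,v,ds[round(v),round(u)]))
E
```

```text
board [array([0.7112, 0.0979]), array([ 0.6964, -0.1209]), array([ 0.4198, -0.1007]), array([0.4328, 0.1171])]
screws [array([0.6964, 0.085 ]), array([ 0.683 , -0.1041]), array([ 0.4337, -0.087 ]), array([0.4471, 0.1026])]
fixed [array([0.6854, 0.0676]), array([ 0.6743, -0.0832]), array([ 0.608 , -0.0784]), array([0.6209, 0.0697])]
loose [array([0.5703, 0.0747]), array([ 0.5552, -0.0752]), array([0.5208, 0.0776]), array([ 0.5069, -0.0663])]
fin [array([0.5125, 0.0127]), array([ 0.5107, -0.0034]), array([0.4744, 0.0147]), array([ 0.4726, -0.0004])]
knob [ 0.6473 -0.0474] disc [ 0.6472 -0.0065]
fixed 1.1563948 [0.6696 0.05   0.1071]
loose 1.1392663 [0.5444 0.035  0.1066]
fin 1.1457652 [0.4959 0.0049 0.0927]
board 1.2311636 [ 0.4255  0.0524 -0.0026]
bench 1.2341596 [ 0.5084 -0.1877  0.0015]
looset [0.5409 0.0048 0.108 ]
fint [0.4926 0.0131 0.0923]
fixt [0.6506 0.0441 0.1084]
disc [0.6489 0.0042 0.1137]
knobtop [ 0.7028 -0.288   0.0288]
```

```bash
cat >> h.py <<'E'
from station import sense
def plan(x=None,y=None,z=None,yaw=None):
    s=sense(); r=R.from_quat(s['tool_rot']); X=r.apply([1,0,0]); cy=np.arctan2(X[1],X[0])
    p=s['tcp_pos']; t=np.array([p[0] if x is None else x,p[1] if y is None else y,p[2] if z is None else z])
    print('t %.1f tcp %s yaw %.4f tilt %s F %s gap %.3f'%(s['t'],p.round(4),cy,r.apply([0,0,1]).round(4),s['force'].round(1),s['finger_gap']))
    if yaw is None: yaw=cy
    rv=(r.inv()*R.from_euler('z',yaw)*R.from_quat([1,0,0,0])).as_rotvec()
    print('shift',(r.inv().apply(t-p)*10).round(4),'turn',(rv/2/np.pi).round(4))
E
python3 -m inch '[[-1,[1,-0.94,0],[0,0,0]],[-1,[1,-0.94,0],[0,0,0]],[-1,[1,-0.94,0],[0,0,0]]]' 30
python3 -m inch '[[-1,[1,-0.94,0],[0,0,0]],[-1,[1,-0.94,0],[0,0,0]],[-1,[1,-0.94,0],[0,0,0]]]'
python3 -m inch '[[-1,[1,-0.94,0],[0,0,0]],[-1,[1,-0.94,0],[0,0,0]],[-1,[1,-0.94,0],[0,0,0]]]'
python3 -m inch '[[-1,[1,-0.94,0],[0,0,0.02]],[-1,[1,-0.94,0],[0,0,0.04]],[-1,[1,-0.94,0],[0,0,0.065]],[-1,[1,-0.94,0],[0,0,0.089]],[-1,[1,-0.94,0],[0,0,0.089]]]'
python3 -c "
from h import *; plan(.4881,.0068,.14,-.095)"
```

```text
t: 0.4
tcp_pos: [0.3275, -0.4266, 0.2305]
tool_rot: [0.973, 0.23, -0.0, -0.002]
force: [-0.0, 0.1, 0.1]
finger_gap: 0.998
t: 0.7
tcp_pos: [0.3746, -0.2977, 0.2309]
tool_rot: [0.973, 0.231, -0.0, -0.001]
force: [1.6, -0.5, 0.2]
finger_gap: 1.0
t: 1.0
tcp_pos: [0.4218, -0.1692, 0.2311]
tool_rot: [0.973, 0.231, -0.0, -0.001]
force: [-0.2, 0.2, -1.0]
finger_gap: 1.003
t: 1.5
tcp_pos: [0.4692, -0.0412, 0.231]
tool_rot: [0.999, -0.047, -0.0, -0.0]
force: [-0.1, 0.6, 0.2]
finger_gap: 0.999
t 1.5 tcp [ 0.4692 -0.0412  0.231 ] yaw -0.0941 tilt [-7.e-04  4.e-04 -1.e+00] F [-0.1  0.6  0.2] gap 0.999
shift [ 0.1438 -0.4953  0.9104] turn [-0.0001  0.0001  0.0001]
```

```bash

python3 -m inch '[[-1,[0.144,-0.495,0.4],[0,0,0]],[-1,[0.144,-0.495,0.91],[0,0,0]],[-1,[0.144,-0.495,0.91],[0,0,0]],[-1,[0.144,-0.495,0.91],[0,0,0]]]'
python3 - <<'E'
from h import *
plan(.4881,.0068,.048,-.095)
from station import snapshot
p,d=snapshot('side'); crop(p,210,110,370,290,3.3*1.0,'pics/s1.png')
E
```

```text
t: 1.9
tcp_pos: [0.4864, 0.0051, 0.1386]
tool_rot: [0.999, -0.047, -0.003, -0.0]
force: [0.4, 0.0, -0.5]
finger_gap: 1.002
t 1.9 tcp [0.4864 0.0051 0.1386] yaw -0.0935 tilt [-0.0058  0.0011 -1.    ] F [ 0.4  0.  -0.5] gap 1.002
shift [ 0.0205 -0.0178  0.9064] turn [-0.0001  0.0009  0.0002]
```

View pics/s1.png

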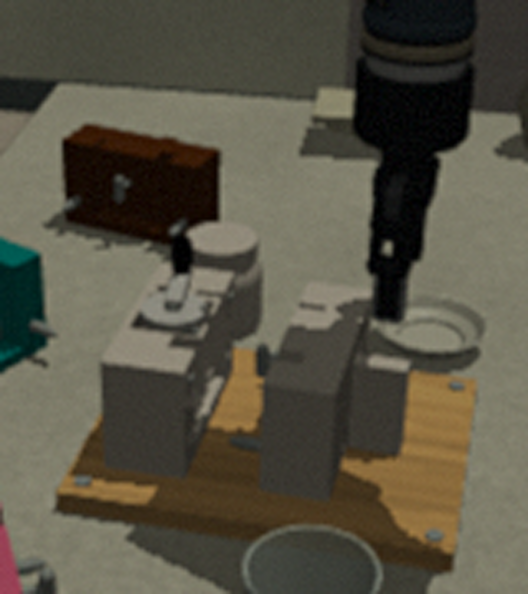

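The gripper, at crop (390,290), hovers over the fin top at (380,362), just behind the loose half. I'm descending now.

```bash

python3 -m inch '[[-1,[0.02,-0.018,0.3],[0,0,0]],[-1,[0.02,-0.018,0.6],[0,0,0]],[-1,[0.02,-0.018,0.9],[0,0,0]],[-1,[0.02,-0.018,0.9],[0,0,0]],[-1,[0.02,-0.018,0.9],[0,0,0]]]'
python3 -c "
from h import *; plan(.4881,.0068,.048,-.095)"
python3 -m inch '[[0,[0,0,0],[0,0,0]],[0.3,[0,0,0],[0,0,0]],[0.5,[0,0,0],[0,0,0]],[0.7,[0,0,0],[0,0,0]],[1,[0,0,0],[0,0,0]],[1,[0,0,0],[0,0,0]],[1,[0,0,0],[0,0,0]]]' 30
python3 -c "
from h import *; plan(.4881,.0068,.048,-.069)"
```

```text
t: 2.45
tcp_pos: [0.4914, 0.0054, 0.0518]
tool_rot: [0.999, -0.048, 0.001, 0.0]
force: [0.2, 0.9, -0.4]
finger_gap: 0.999
t 2.5 tcp [0.4914 0.0054 0.0518] yaw -0.0954 tilt [ 1.9e-03 -5.0e-04 -1.0e+00] F [ 0.2  0.9 -0.4] gap 0.999
shift [-0.0342 -0.0106  0.0374] turn [ 0.     -0.0003 -0.0001]
t: 3.15
tcp_pos: [0.4906, 0.0064, 0.0509]
tool_rot: [0.999, -0.047, 0.0, -0.0]
force: [0.3, 0.9, 6.5]
finger_gap: 0.182
t 3.1 tcp [0.4906 0.0064 0.0509] yaw -0.0943 tilt [ 7.e-04  0.e+00 -1.e+00] F [0.3 0.9 6.5] gap 0.182
shift [-0.0252 -0.0015  0.0287] turn [-0.     -0.0001 -0.004 ]
```

```bash

python3 -c "
from h import *; plan(.5144,.0032,None,-.069)"
```

```text
t 3.1 tcp [0.4906 0.0064 0.0509] yaw -0.0943 tilt [ 7.e-04  0.e+00 -1.e+00] F [0.3 0.9 6.5] gap 0.182
shift [2.401e-01 9.600e-03 2.000e-04] turn [-0.     -0.0001 -0.004 ]
```

```bash

python3 -m inch '[[1,[0.06,0,0],[0,0,-0.001]],[1,[0.12,0.005,0],[0,0,-0.002]],[1,[0.18,0.01,0],[0,0,-0.003]],[1,[0.24,0.01,0],[0,0,-0.004]],[1,[0.24,0.01,0],[0,0,-0.004]],[1,[0.24,0.01,0],[0,0,-0.004]],[1,[0.24,0.01,0],[0,0,-0.004]]]'
python3 - <<'E'
from h import *
plan(.5144,.0032,None,-.069)
from station import snapshot
p,d=snapshot('top'); crop(p,225,180,335,305,4.8,'pics/t2.png'); cv2.imwrite('pics/t2full.png',p)
p,d=snapshot('side'); crop(p,210,140,370,290,4,'pics/s2.png')
E
```

```text
t: 3.85
tcp_pos: [0.5089, 0.0042, 0.0507]
tool_rot: [0.999, -0.034, -0.005, -0.001]
force: [-8.0, 0.9, 13.7]
finger_gap: 0.186
t 3.9 tcp [0.5089 0.0042 0.0507] yaw -0.0683 tilt [-0.0109  0.0019 -0.9999] F [-8.   0.9 13.7] gap 0.186
shift [ 0.0557  0.0062 -0.0006] turn [-0.0002  0.0018  0.0001]
```

View pics/t2.png

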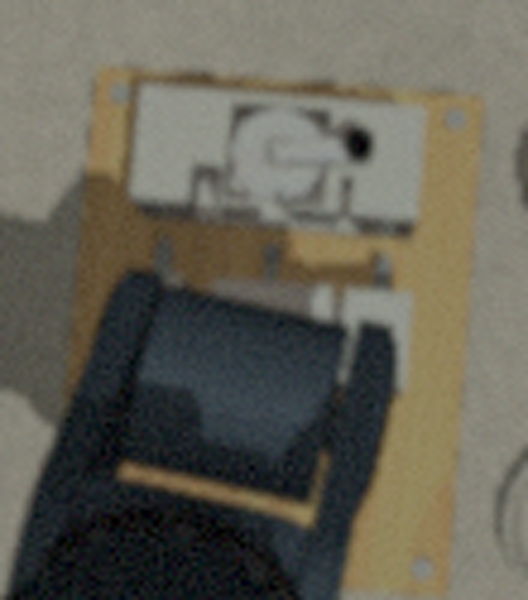

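View pics/s2.png

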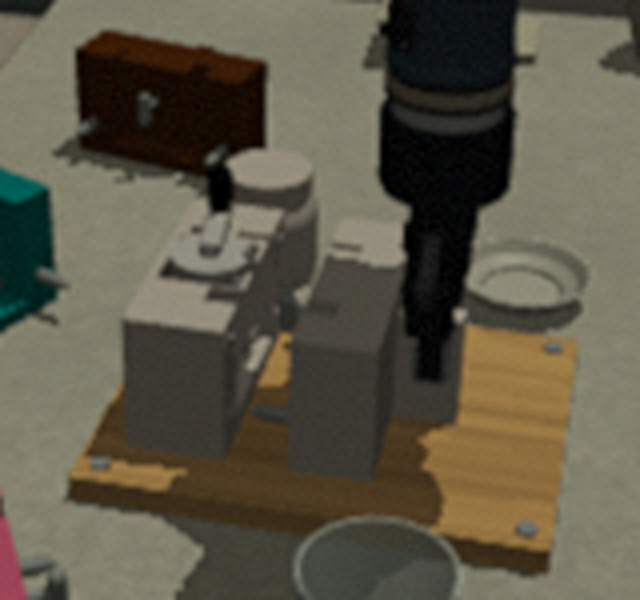

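Both halves look parallel. In the crop the dowel tips are at about (165,250) and (383,265), still short of the fixed face at y≈232. The vertical load is 13.7 N, so I'll ease up slightly while sliding.

```bash

python3 -m inch '[[1,[0.02,0,-0.03],[0,0,0]],[1,[0.04,0,-0.03],[0,0,0]],[1,[0.06,0,-0.03],[0,0,0]],[1,[0.08,0,-0.03],[0,0,0]]]'
python3 -m inch '[[1,[0.02,0,0],[0,0,0]],[1,[0.04,0,0],[0,0,0]],[1,[0.06,0,0],[0,0,0]],[1,[0.06,0,0],[0,0,0]]]'
python3 - <<'E'
from h import *
plan()
P=np.array([[.6199,-.0051]]);p=sense()['tcp_pos'][:2]-P[0]
c,s=np.cos(-.069),np.sin(-.069); print('board grip',p[0]*c+p[1]*s,-p[0]*s+p[1]*c)
E
```

```text
t: 4.35
tcp_pos: [0.5224, 0.0024, 0.0528]
tool_rot: [0.999, -0.035, -0.0, -0.0]
force: [-0.1, 0.4, -3.6]
finger_gap: 0.183
t: 4.75
tcp_pos: [0.5277, 0.0022, 0.053]
tool_rot: [0.999, -0.035, -0.001, -0.0]
force: [-1.0, -0.1, -6.2]
finger_gap: 0.18
t 4.8 tcp [0.5277 0.0022 0.053 ] yaw -0.0691 tilt [-1.4e-03  3.0e-04 -1.0e+00] F [-1.  -0.1 -6.2] gap 0.180
shift [0. 0. 0.] turn [-0.      0.0002 -0.    ]
board grip -0.09252021013777931 0.0008977048561607595
```

```bash

python3 -m inch '[[1,[0.02,0,0.01],[0,0,0]],[1,[0.04,0,0.015],[0,0,0]],[1,[0.06,0,0.015],[0,0,0]],[1,[0.06,0,0.015],[0,0,0]]]'
python3 - <<'E'
from h import *
plan()
P=np.array([[.6199,-.0051]]);p=sense()['tcp_pos'][:2]-P[0]
c,s=np.cos(-.069),np.sin(-.069); print('board grip',p[0]*c+p[1]*s,-p[0]*s+p[1]*c)
from station import snapshot
p,d=snapshot('top'); crop(p,225,180,335,305,4.8,'pics/t3.png')
p,d=snapshot('side'); crop(p,210,140,370,290,4,'pics/s3.png')
E
```

```text
t: 5.15
tcp_pos: [0.5345, 0.0019, 0.0518]
tool_rot: [0.999, -0.034, 0.0, -0.0]
force: [-0.7, 2.1, -5.7]
finger_gap: 0.183
t 5.2 tcp [0.5345 0.0019 0.0518] yaw -0.0688 tilt [ 4.e-04  2.e-04 -1.e+00] F [-0.7  2.1 -5.7] gap 0.183
shift [0. 0. 0.] turn [-0.     -0.0001  0.    ]
board grip -0.08572340575791981 0.0010622908956945207
```

View pics/t3.png

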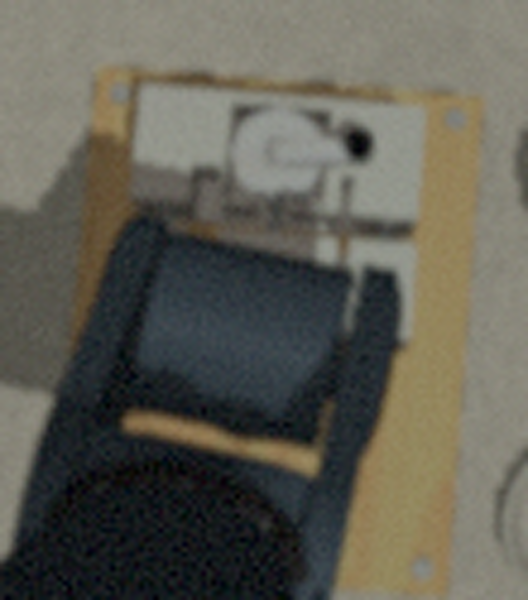

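View pics/s3.png

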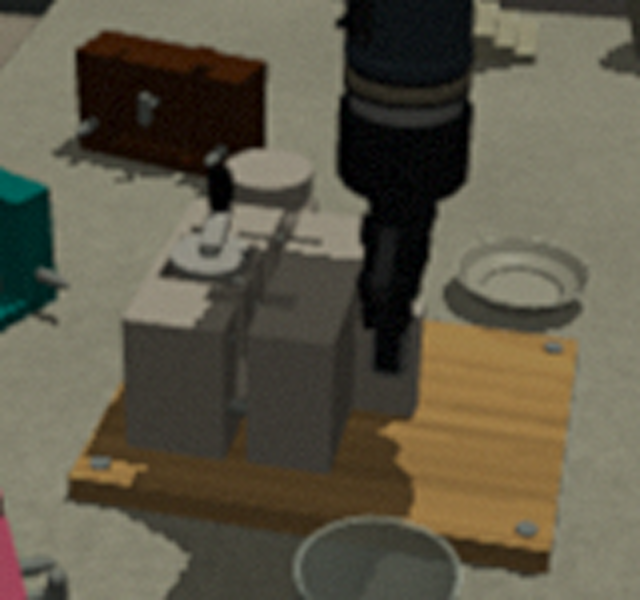

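The dowels are entering: the gap is about 13 mm, the faces are parallel and the forces are small.

```bash

python3 -m inch '[[1,[0.02,-0.005,0.015],[0,0,0]],[1,[0.04,-0.005,0.02],[0,0,0]],[1,[0.06,-0.005,0.02],[0,0,0]],[1,[0.07,-0.005,0.02],[0,0,0]],[1,[0.07,-0.005,0.02],[0,0,0]]]'
python3 - <<'E'
from h import *
plan()
P=np.array([[.6199,-.0051]]);p=sense()['tcp_pos'][:2]-P[0]
c,s=np.cos(-.069),np.sin(-.069); print('board grip',p[0]*c+p[1]*s,-p[0]*s+p[1]*c)
E
```

```text
t: 5.75
tcp_pos: [0.5404, 0.0016, 0.0507]
tool_rot: [0.999, -0.035, -0.001, 0.0]
force: [-5.3, 1.8, 5.2]
finger_gap: 0.183
t 5.8 tcp [0.5404 0.0016 0.0507] yaw -0.0693 tilt [-0.0012 -0.     -1.    ] F [-5.3  1.8  5.2] gap 0.183
shift [0. 0. 0.] turn [0.     0.0002 0.    ]
board grip -0.0797968355023695 0.0012512019857424395
```

```bash

python3 -m inch '[[1,[0.01,-0.003,-0.008],[0,0,0]],[1,[0.02,-0.003,-0.008],[0,0,0]],[1,[0.03,-0.003,-0.008],[0,0,0]],[1,[0.03,-0.003,-0.008],[0,0,0]]]'
python3 -m inch '[[1,[0.01,0,0],[0,0,0]],[1,[0.01,0,0],[0,0,0]]]'
python3 -m inch '[[1,[0.01,0,0],[0,0,0]],[1,[0.01,0,0],[0,0,0]]]'
python3 - <<'E'
from h import *
plan()
P=np.array([[.6199,-.0051]]);p=sense()['tcp_pos'][:2]-P[0]
c,s=np.cos(-.069),np.sin(-.069); print('board grip',p[0]*c+p[1]*s,-p[0]*s+p[1]*c)
from station import snapshot
p,d=snapshot('side'); crop(p,220,160,320,260,6,'pics/s4.png')
p,d=snapshot('top'); crop(p,225,180,335,305,4.8,'pics/t4.png')
E
```

```text
t: 6.15
tcp_pos: [0.5447, 0.0015, 0.0508]
tool_rot: [0.999, -0.035, 0.0, 0.0]
force: [-1.3, -0.1, 0.2]
finger_gap: 0.187
t: 6.35
tcp_pos: [0.5448, 0.0015, 0.0508]
tool_rot: [0.999, -0.035, -0.0, 0.0]
force: [-3.0, -0.3, 2.1]
finger_gap: 0.182
t: 6.55
tcp_pos: [0.5448, 0.0015, 0.0508]
tool_rot: [0.999, -0.035, -0.001, 0.0]
force: [-5.5, -1.2, 4.5]
finger_gap: 0.186
t 6.5 tcp [0.5448 0.0015 0.0508] yaw -0.0692 tilt [-0.0026  0.     -1.    ] F [-5.5 -1.2  4.5] gap 0.186
shift [0. 0. 0.] turn [0.     0.0004 0.    ]
board grip -0.07535581157938734 0.001423613150436479
```

View pics/s4.png

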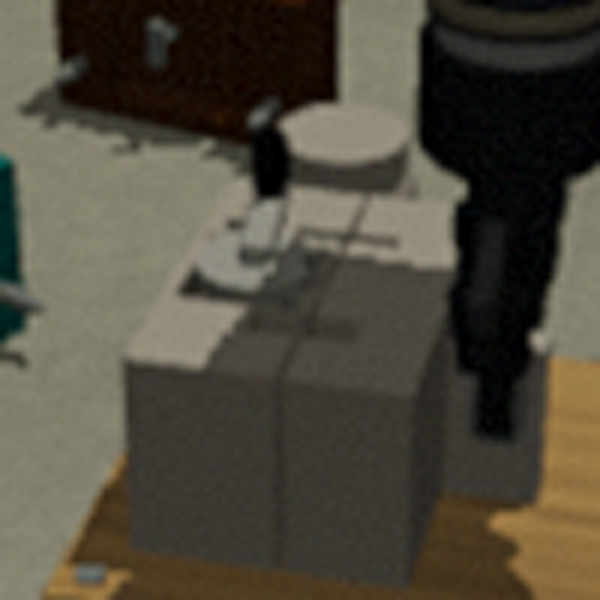

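View pics/t4.png

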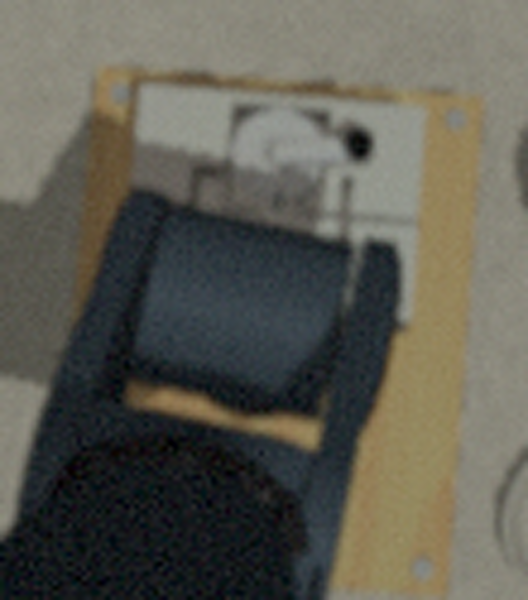

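```bash

python3 -m inch '[[1,[0.02,0,-0.01],[0,0,0]],[1,[0.03,0,-0.02],[0,0,0]],[1,[0.03,0,-0.02],[0,0,0]]]'
python3 - <<'E'
from h import *
plan()
P=np.array([[.6199,-.0051]]);p=sense()['tcp_pos'][:2]-P[0]
c,s=np.cos(-.069),np.sin(-.069); print('board grip',p[0]*c+p[1]*s,-p[0]*s+p[1]*c)
E
```

```text
t: 6.95
tcp_pos: [0.5458, 0.0016, 0.0513]
tool_rot: [0.999, -0.035, -0.004, -0.0]
force: [-5.3, -2.9, -3.5]
finger_gap: 0.18
t 7.0 tcp [0.5458 0.0016 0.0513] yaw -0.0697 tilt [-0.0074  0.001  -1.    ] F [-5.3 -2.9 -3.5] gap 0.180
shift [0. 0. 0.] turn [-0.0001  0.0012 -0.    ]
board grip -0.07436824807549637 0.0016043220582410622
```

```bash

python3 -m inch '[[1,[-0.01,0.01,0.01],[0,0,0]],[1,[-0.02,0.02,0.01],[0,0,0]],[0.5,[-0.02,0.02,0.01],[0,0,0]],[-0.2,[-0.02,0.02,0.01],[0,0,0]],[-0.2,[-0.02,0.02,0.01],[0,0,0]],[-0.2,[-0.02,0.02,0.01],[0,0,0]]]'
python3 -m inch '[[-0.2,[0,0,-0.3],[0,0,0]],[-0.2,[0,0,-0.6],[0,0,0]],[-0.2,[0,0,-1],[0,0,0]],[-0.2,[0,0,-1],[0,0,0]]]'
python3 -m inch '[[-0.2,[-0.3,0,-0.4],[0,0,0]],[-0.2,[-0.5,0,-0.8],[0,0,0]],[-0.2,[-0.7,0.4,-0.8],[0,0,0]],[0,[-0.7,0.8,-0.8],[0,0,0]],[0,[-0.7,0.8,-0.8],[0,0,0]]]'
python3 - <<'E'
from h import *
plan()
from station import snapshot
p,d=snapshot('side'); crop(p,220,160,320,260,6,'pics/s5.png')
p,d=snapshot('top'); crop(p,225,180,335,305,4.8,'pics/t5.png')
E
```

```text
t: 7.55
tcp_pos: [0.548, -0.0008, 0.0519]
tool_rot: [0.999, -0.035, 0.001, 0.0]
force: [0.4, 0.6, 0.4]
finger_gap: 0.6
t: 7.95
tcp_pos: [0.5511, -0.0013, 0.1567]
tool_rot: [0.999, -0.035, 0.006, 0.001]
force: [1.5, -0.6, 0.4]
finger_gap: 0.601
t: 8.45
tcp_pos: [0.472, -0.0793, 0.232]
tool_rot: [0.999, -0.037, 0.001, 0.001]
force: [0.8, 0.2, -0.6]
finger_gap: 0.498
t 8.4 tcp [ 0.472  -0.0793  0.232 ] yaw -0.0738 tilt [ 0.0025 -0.0026 -1.    ] F [ 0.8  0.2 -0.6] gap 0.498
shift [0. 0. 0.] turn [ 0.0004 -0.0004 -0.    ]
```

View pics/s5.png

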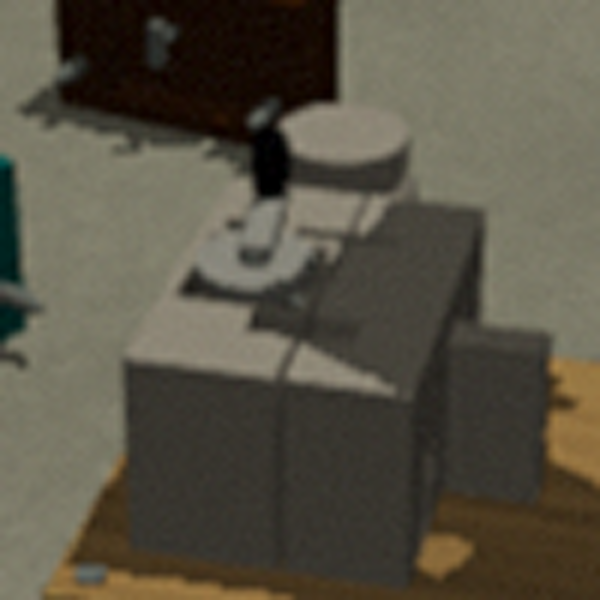

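View pics/t5.png

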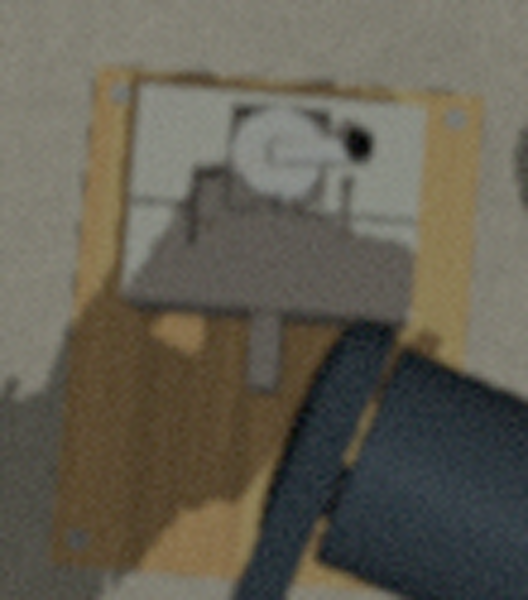

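The gap is small and even (side crop line at x≈285), and the loose half stayed up against the pins. Next I'll measure the knob at crop (357,145) and the disc at (277,150).

```bash
python3 - <<'E'
from h import *
def P(x,y,z,f=4.8,o=(225,180)): return at_z('top',o[0]+x/f-.4,o[1]+y/f-.4,z)
print('knob',P(357,145,.149),'disc',P(277,151,.114))
# side knob top: crop (268,110)/6 +(220,160)
print('knobside', at_z('side',220+268/6-.4,160+118/6-.4,.149), at_z('side',220+266/6-.4,160+190/6-.4,.124))
print('disc side', at_z('side',220+252/6-.4,160+258/6-.4,.114))
plan(.6465,-.0476,.20,1.502)
E
```

```text
knob [ 0.64678657 -0.04744715  0.149     ] disc [ 0.64872405 -0.00648286  0.114     ]
knobside [ 0.65354406 -0.05842723  0.149     ] [ 0.65142061 -0.04213649  0.124     ]
disc side [ 0.64946896 -0.00281478  0.114     ]
t 8.6 tcp [ 0.4716 -0.0761  0.2314] yaw -0.0719 tilt [ 1.e-04  5.e-04 -1.e+00] F [-0.3  0.3  0.1] gap 0.501
shift [ 1.7245 -0.4097  0.3141] turn [-1.000e-04 -1.000e-04 -2.505e-01]
```

```bash
python3 - <<'E'
from h import *
t=cv2.imread('pics/top0.png'); crop(t,265,195,315,230,12,'pics/k0.png')
E
```

```text
(no output)
```

View pics/k0.png

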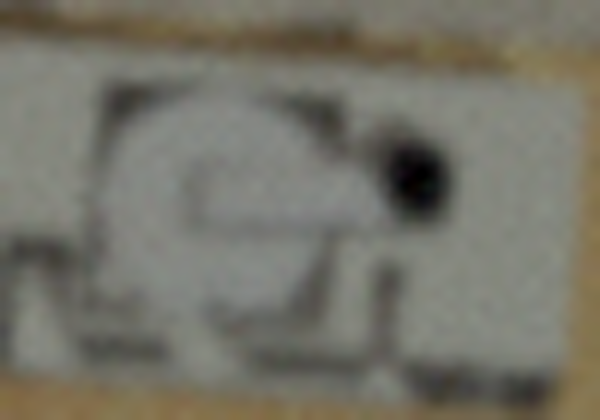

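```bash

python3 -m inch '[[0,[0.4,-0.2,0],[0,0,0]],[0,[0.8,-0.41,0],[0,0,0]],[0,[0.8,-0.41,0],[0,0,0]]]'
python3 -m inch '[[0,[0.3,0,0.05],[0,0,-0.02]],[0,[0.6,0,0.1],[0,0,-0.04]],[0,[0.92,0,0.2],[0,0,-0.06]],[0,[0.92,0,0.2],[0,0,-0.08]],[0,[0.92,0,0.2],[0,0,-0.1]],[0,[0.92,0,0.2],[0,0,-0.12]],[0,[0.92,0,0.2],[0,0,-0.14]],[0,[0.92,0,0.2],[0,0,-0.16]],[0,[0.92,0,0.2],[0,0,-0.18]],[0,[0.92,0,0.2],[0,0,-0.2]],[0,[0.92,0,0.2],[0,0,-0.22]],[0,[0.92,0,0.2],[0,0,-0.24]],[0,[0.92,0,0.2],[0,0,-0.25]],[0,[0.92,0,0.2],[0,0,-0.25]]]'
python3 - <<'E'
from h import *
plan(.6468,-.0475,.127,1.502); print(sense()['q'].round(3))
from station import snapshot
p,d=snapshot('side'); crop(p,220,110,320,260,4,'pics/s6.png')
E
```

```text
t: 8.85
tcp_pos: [0.5593, -0.0376, 0.2313]
tool_rot: [0.999, -0.033, 0.003, -0.0]
force: [0.3, 0.1, -0.3]
finger_gap: 0.497
t: 10.25
tcp_pos: [0.6452, -0.0451, 0.2108]
tool_rot: [0.731, 0.683, -0.001, -0.001]
force: [0.0, -0.4, 0.6]
finger_gap: 0.497
t 10.2 tcp [ 0.6452 -0.0451  0.2108] yaw 1.5027 tilt [-2.1e-03  7.0e-04 -1.0e+00] F [ 0.  -0.4  0.6] gap 0.497
shift [-0.0231  0.0198  0.8376] turn [-0.0003 -0.0001  0.0001]
[-0.242  0.58   1.394  0.     1.17  -0.174]
```

View pics/s6.png

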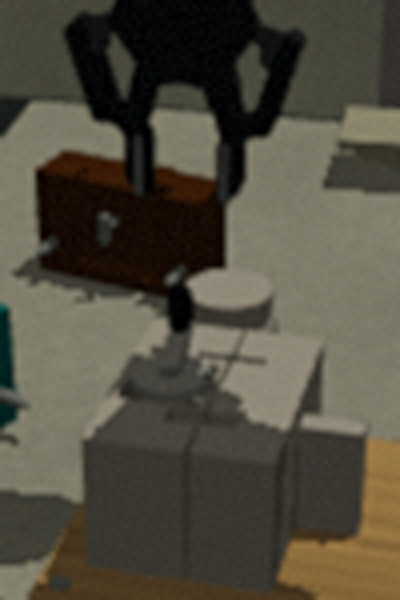

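The open fingers, at crop x 140 and 230, straddle the knob at (178,300). I'll descend and pinch it.

```bash

python3 -m inch '[[0,[-0.023,0.02,0.25],[0,0,0]],[0,[-0.023,0.02,0.5],[0,0,0]],[0,[-0.023,0.02,0.7],[0,0,0]],[0,[-0.023,0.02,0.84],[0,0,0]],[0,[-0.023,0.02,0.84],[0,0,0]],[0,[-0.023,0.02,0.84],[0,0,0]]]'
python3 - <<'E'
from h import *
plan(.6468,-.0475,.127,1.502)
from station import snapshot
p,d=snapshot('side'); crop(p,220,140,320,240,6,'pics/s7.png')
E
```

```text
t: 10.9
tcp_pos: [0.6481, -0.0487, 0.1278]
tool_rot: [0.731, 0.682, 0.0, 0.0]
force: [0.7, 1.0, 0.8]
finger_gap: 0.5
t 10.9 tcp [ 0.6481 -0.0487  0.1278] yaw 1.5014 tilt [ 2.e-04 -0.e+00 -1.e+00] F [0.7 1.  0.8] gap 0.500
shift [ 0.0111 -0.0141  0.0079] turn [ 0.      0.     -0.0001]
```

View pics/s7.png

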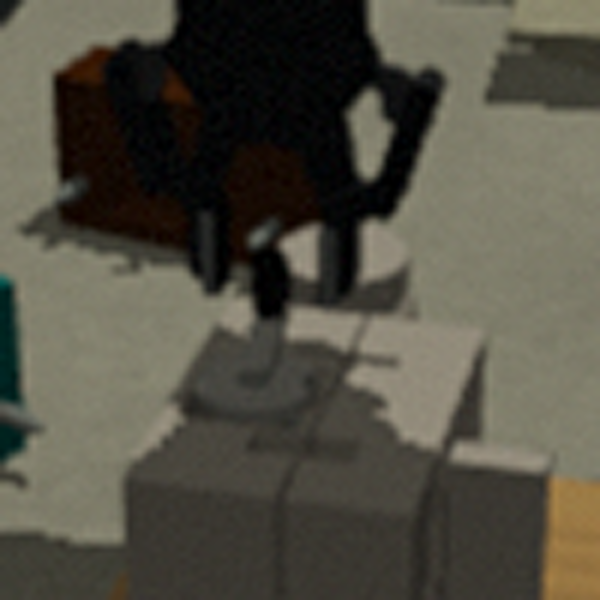

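```bash

python3 -m inch '[[0.4,[0,0,0],[0,0,0]],[0.6,[0,0,0],[0,0,0]],[0.8,[0,0,0],[0,0,0]],[1,[0,0,0],[0,0,0]],[1,[0,0,0],[0,0,0]],[1,[0,0,0],[0,0,0]]]' 40
python3 - <<'E'
from h import *
plan(.6468,-.0475,.127,1.502)
E
```

```text
t: 11.55
tcp_pos: [0.6489, -0.0491, 0.1289]
tool_rot: [0.731, 0.682, 0.001, 0.001]
force: [0.4, -1.0, 6.7]
finger_gap: 0.166
t 11.6 tcp [ 0.6489 -0.0491  0.1289] yaw 1.5014 tilt [ 2.7e-03 -6.0e-04 -1.0e+00] F [ 0.4 -1.   6.7] gap 0.166
shift [ 0.0148 -0.0218  0.0194] turn [ 0.0004  0.0001 -0.0001]
```

```bash
cat > arc.py <<'E'
from h import *
import json,os,sys
C=np.array([.648,-.0062]);r=.042;B=-.069;T0=-.09;Y0=1.5014
xb=np.array([np.cos(B),np.sin(B)]);yb=np.array([-xb[1],xb[0]])
F='cmd.json'
def pose(th,z):
    p=C+r*(-yb*np.cos(th)-xb*np.sin(th)); yaw=Y0-0.9*(th-T0)
    return np.array([*p,z]),R.from_euler('z',yaw)*R.from_quat([1,0,0,0])
def load(): c=json.load(open(F)); return np.array(c['p']),R.from_quat(c['q'])
def save(p,q): json.dump(dict(p=list(p),q=list(q.as_quat())),open(F,'w'))
def rows(ths,z):
    p,q=load()
    for th in ths:
        P,Q=pose(th,z); print('%.2f'%th,(q.inv().apply(P-p)*10).round(3),((q.inv()*Q).as_rotvec()/2/np.pi).round(4))
def upd(d,a):
    p,q=load(); save(p+q.apply(np.array(d)*.1),q*R.from_rotvec(np.array(a)*2*np.pi))
def state():
    s=sense(); p=s['tcp_pos']; f=s['force']
    v=p[:2]-C; th=np.arctan2(-v@xb,-v@yb); tan=-xb*np.cos(th)+yb*np.sin(th)
    e=v/np.linalg.norm(v); c,_=load()
    print('t %.1f th %.3f rad %.4f z %.4f | Ftan %.1f Frad %.1f Fz %.1f Mz %.2f gap %.3f cmd-lag %.1f mm q6 %.2f'%(s['t'],th,np.linalg.norm(v),p[2],-f[:2]@tan,f[:2]@e,f[2],s['ft_torque'][2],s['finger_gap'],1000*((c[:2]-p[:2])@tan),s['q'][5]))
E
python3 - <<'E'
from arc import *
save([.6481,-.0487,.1278],R.from_euler('z',1.5014)*R.from_quat([1,0,0,0]))
state(); rows(np.arange(0,.51,.05),.129)
E
```

```text
t 11.6 th -0.089 rad 0.0429 z 0.1289 | Ftan 0.3 Frad 1.0 Fz 6.7 Mz -0.02 gap 0.166 cmd-lag 0.8 mm q6 -0.18
0.00 [ 0.004 -0.03  -0.012] [0.     0.     0.0129]
0.05 [ 0.004 -0.051 -0.012] [0.     0.     0.0201]
0.10 [ 0.006 -0.072 -0.012] [0.     0.     0.0272]
0.15 [ 0.009 -0.093 -0.012] [0.     0.     0.0344]
0.20 [ 0.012 -0.114 -0.012] [0.     0.     0.0415]
0.25 [ 0.017 -0.134 -0.012] [0.     0.     0.0487]
0.30 [ 0.023 -0.154 -0.012] [0.     0.     0.0559]
0.35 [ 0.029 -0.174 -0.012] [0.    0.    0.063]
0.40 [ 0.037 -0.194 -0.012] [0.     0.     0.0702]
0.45 [ 0.046 -0.213 -0.012] [0.     0.     0.0773]
0.50 [ 0.055 -0.232 -0.012] [0.     0.     0.0845]
```

```bash

python3 -m inch '[[1,[0,-0.01,-0.012],[0,0,0.006]],[1,[0.004,-0.03,-0.012],[0,0,0.013]],[1,[0.004,-0.05,-0.012],[0,0,0.02]],[1,[0.006,-0.072,-0.012],[0,0,0.027]],[1,[0.009,-0.093,-0.012],[0,0,0.034]],[1,[0.012,-0.114,-0.012],[0,0,0.042]],[1,[0.017,-0.134,-0.012],[0,0,0.049]],[1,[0.023,-0.154,-0.012],[0,0,0.056]],[1,[0.029,-0.174,-0.012],[0,0,0.063]],[1,[0.037,-0.194,-0.012],[0,0,0.07]],[1,[0.037,-0.194,-0.012],[0,0,0.07]]]' 40
python3 - <<'E'
from arc import *
upd([.037,-.194,-.012],[0,0,.07])
state(); rows(np.arange(0.45,1.05,.05),.129)
E
```

```text
t: 12.65
tcp_pos: [0.6295, -0.0452, 0.129]
tool_rot: [0.862, 0.506, 0.0, 0.001]
force: [1.0, -4.7, 0.8]
finger_gap: 0.168
t 12.7 th 0.374 rad 0.0432 z 0.1290 | Ftan 2.9 Frad 3.8 Fz 0.8 Mz -0.14 gap 0.168 cmd-lag 1.1 mm q6 0.26
0.45 [-0.    -0.021  0.   ] [0.     0.     0.0073]
0.50 [ 0.    -0.042  0.   ] [0.     0.     0.0145]
0.55 [ 0.002 -0.063  0.   ] [0.     0.     0.0217]
0.60 [ 0.005 -0.084  0.   ] [0.     0.     0.0288]
0.65 [ 0.009 -0.104  0.   ] [0.    0.    0.036]
0.70 [ 0.014 -0.125  0.   ] [0.     0.     0.0432]
0.75 [ 0.02  -0.145  0.   ] [0.     0.     0.0503]
0.80 [ 0.027 -0.165  0.   ] [0.     0.     0.0575]
0.85 [ 0.034 -0.184  0.   ] [0.     0.     0.0646]
0.90 [ 0.043 -0.203  0.   ] [0.     0.     0.0718]
0.95 [ 0.053 -0.222  0.   ] [0.    0.    0.079]
1.00 [ 0.064 -0.24   0.   ] [0.     0.     0.0861]
1.05 [ 0.075 -0.257  0.   ] [0.     0.     0.0933]
```

```bash

python3 -m inch '[[1,[0,-0.021,0],[0,0,0.007]],[1,[0,-0.042,0],[0,0,0.014]],[1,[0.002,-0.063,0],[0,0,0.022]],[1,[0.005,-0.084,0],[0,0,0.029]],[1,[0.009,-0.104,0],[0,0,0.036]],[1,[0.014,-0.125,0],[0,0,0.043]],[1,[0.02,-0.145,0],[0,0,0.05]],[1,[0.027,-0.165,0],[0,0,0.057]],[1,[0.027,-0.165,0],[0,0,0.057]]]' 40
python3 - <<'E'
from arc import *
upd([.027,-.165,0],[0,0,.057])
state(); rows(np.arange(0.85,1.45,.05),.129)
from station import snapshot
p,d=snapshot('side'); crop(p,220,140,320,260,5,'pics/s8.png')
E
```

```text
t: 13.55
tcp_pos: [0.6161, -0.0359, 0.129]
tool_rot: [0.939, 0.345, -0.0, 0.002]
force: [0.4, -7.6, 0.6]
finger_gap: 0.167
t 13.6 th 0.752 rad 0.0436 z 0.1290 | Ftan 5.9 Frad 4.9 Fz 0.6 Mz -0.27 gap 0.167 cmd-lag 2.1 mm q6 0.63
0.85 [ 0.    -0.021  0.   ] [0.     0.     0.0076]
0.90 [ 0.002 -0.041  0.   ] [0.     0.     0.0148]
0.95 [ 0.005 -0.062  0.   ] [0.    0.    0.022]
1.00 [ 0.008 -0.083  0.   ] [0.     0.     0.0291]
1.05 [ 0.013 -0.103  0.   ] [0.     0.     0.0363]
1.10 [ 0.019 -0.124  0.   ] [0.     0.     0.0435]
1.15 [ 0.025 -0.143  0.   ] [0.     0.     0.0506]
1.20 [ 0.033 -0.163  0.   ] [0.     0.     0.0578]
1.25 [ 0.042 -0.182  0.   ] [0.     0.     0.0649]
1.30 [ 0.052 -0.201  0.   ] [0.     0.     0.0721]
1.35 [ 0.062 -0.219  0.   ] [0.     0.     0.0793]
1.40 [ 0.074 -0.237  0.   ] [0.     0.     0.0864]
```

View pics/s8.png

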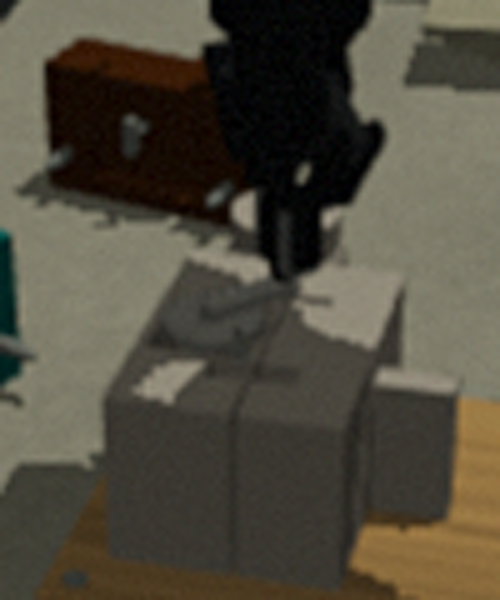

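The lever has swung to crop (290,290) and the cam is drawing at 5.9 N. I'll widen the arc radius slightly, because the radial force shows it is a bit small.

```bash
sed -i 's/r=.042/r=.0445/' arc.py
python3 - <<'E'
from arc import *
rows(np.arange(0.85,1.45,.05),.129)
E
```

```text
0.85 [-0.025 -0.022  0.   ] [0.     0.     0.0076]
0.90 [-0.023 -0.044  0.   ] [0.     0.     0.0148]
0.95 [-0.02  -0.066  0.   ] [0.    0.    0.022]
1.00 [-0.016 -0.088  0.   ] [0.     0.     0.0291]
1.05 [-0.011 -0.11   0.   ] [0.     0.     0.0363]
1.10 [-0.005 -0.131  0.   ] [0.     0.     0.0435]
1.15 [ 0.002 -0.152  0.   ] [0.     0.     0.0506]
1.20 [ 0.01  -0.173  0.   ] [0.     0.     0.0578]
1.25 [ 0.019 -0.193  0.   ] [0.     0.     0.0649]
1.30 [ 0.03  -0.213  0.   ] [0.     0.     0.0721]
1.35 [ 0.041 -0.232  0.   ] [0.     0.     0.0793]
1.40 [ 0.053 -0.251  0.   ] [0.     0.     0.0864]
```

```bash

python3 -m inch '[[1,[-0.02,-0.022,0],[0,0,0.007]],[1,[-0.023,-0.044,0],[0,0,0.015]],[1,[-0.02,-0.066,0],[0,0,0.022]],[1,[-0.016,-0.088,0],[0,0,0.029]],[1,[-0.011,-0.11,0],[0,0,0.036]],[1,[-0.005,-0.131,0],[0,0,0.043]],[1,[0.002,-0.152,0],[0,0,0.05]],[1,[0.01,-0.173,0],[0,0,0.058]],[1,[0.01,-0.173,0],[0,0,0.058]]]' 40
python3 - <<'E'
from arc import *
upd([.01,-.173,0],[0,0,.058])
state(); rows(np.arange(1.25,1.75,.05),.129)
E
```

```text
t: 14.5
tcp_pos: [0.6069, -0.0221, 0.129]
tool_rot: [0.986, 0.168, 0.001, 0.002]
force: [2.1, -8.1, -0.8]
finger_gap: 0.167
t 14.5 th 1.133 rad 0.0441 z 0.1290 | Ftan 8.3 Frad 1.0 Fz -0.8 Mz -0.36 gap 0.167 cmd-lag 3.0 mm q6 1.02
1.25 [ 0.002 -0.022  0.   ] [0.     0.     0.0069]
1.30 [ 0.004 -0.044  0.   ] [0.     0.     0.0141]
1.35 [ 0.008 -0.066  0.   ] [0.     0.     0.0213]
1.40 [ 0.012 -0.088  0.   ] [0.     0.     0.0284]
1.45 [ 0.018 -0.109  0.   ] [0.     0.     0.0356]
1.50 [ 0.025 -0.131  0.   ] [0.     0.     0.0428]
1.55 [ 0.033 -0.151  0.   ] [0.     0.     0.0499]
1.60 [ 0.042 -0.172  0.   ] [0.     0.     0.0571]
1.65 [ 0.052 -0.192  0.   ] [0.     0.     0.0642]
1.70 [ 0.063 -0.211  0.   ] [0.     0.     0.0714]
```

Gripper twist on the round knob is adding to the reading (Mz −0.36). I'll loosen the jaws to a loose cage, so the trailing pad only pushes the knob and the force is clean.

```bash

python3 -m inch '[[0.6,[0,0,0],[0,0,0]],[0.52,[0,0,0],[0,0,0]],[0.52,[0,0,0],[0,0,0]],[0.52,[0,0,0],[0,0,0]]]' 40
python3 -c "
from arc import *
state()"
python3 -m inch '[[0.52,[0.002,-0.022,0],[0,0,0.007]],[0.52,[0.004,-0.044,0],[0,0,0.014]],[0.52,[0.008,-0.066,0],[0,0,0.021]],[0.52,[0.012,-0.088,0],[0,0,0.028]],[0.52,[0.012,-0.088,0],[0,0,0.028]]]'
python3 - <<'E'
from arc import *
upd([.012,-.088,0],[0,0,.028])
state(); rows(np.arange(1.45,1.8,.05),.129)
E
```

```text
t: 14.9
tcp_pos: [0.6047, -0.0191, 0.1285]
tool_rot: [0.986, 0.169, -0.001, -0.0]
force: [-0.3, -0.2, 0.3]
finger_gap: 0.24
t 14.9 th 1.212 rad 0.0452 z 0.1285 | Ftan 0.1 Frad 0.3 Fz 0.3 Mz 0.05 gap 0.240 cmd-lag -0.5 mm q6 1.01
t: 15.4
tcp_pos: [0.6027, -0.011, 0.1285]
tool_rot: [0.997, 0.082, -0.001, 0.0]
force: [-0.9, -2.7, -0.4]
finger_gap: 0.242
t 15.4 th 1.395 rad 0.0455 z 0.1285 | Ftan 2.5 Frad 1.2 Fz -0.4 Mz -0.08 gap 0.242 cmd-lag 0.2 mm q6 1.20
1.45 [ 0.002 -0.022  0.   ] [0.     0.     0.0076]
1.50 [ 0.005 -0.044  0.   ] [0.     0.     0.0148]
1.55 [ 0.009 -0.066  0.   ] [0.     0.     0.0219]
1.60 [ 0.015 -0.088  0.   ] [0.     0.     0.0291]
1.65 [ 0.021 -0.109  0.   ] [0.     0.     0.0362]
1.70 [ 0.028 -0.13   0.   ] [0.     0.     0.0434]
1.75 [ 0.037 -0.151  0.   ] [0.     0.     0.0506]
1.80 [ 0.046 -0.171  0.   ] [0.     0.     0.0577]
```

```bash

python3 -m inch '[[0.52,[0.002,-0.022,0],[0,0,0.007]],[0.52,[0.005,-0.044,0],[0,0,0.015]],[0.52,[0.009,-0.066,0],[0,0,0.022]],[0.52,[0.015,-0.088,0],[0,0,0.029]],[0.52,[0.021,-0.109,0],[0,0,0.036]],[0.52,[0.028,-0.13,0],[0,0,0.043]],[0.52,[0.028,-0.13,0],[0,0,0.043]]]'
python3 - <<'E'
from arc import *
upd([.028,-.13,0],[0,0,.043])
state(); rows(np.arange(1.75,2.15,.05),.129)
E
```

```text
t: 16.1
tcp_pos: [0.6027, 0.0022, 0.1285]
tool_rot: [0.999, -0.053, -0.002, 0.0]
force: [-2.6, -3.9, 0.5]
finger_gap: 0.239
t 16.1 th 1.686 rad 0.0461 z 0.1285 | Ftan 4.3 Frad 1.8 Fz 0.5 Mz -0.05 gap 0.239 cmd-lag 0.6 mm q6 1.50
1.75 [ 0.003 -0.022  0.   ] [0.     0.     0.0076]
1.80 [ 0.007 -0.044  0.   ] [0.     0.     0.0147]
1.85 [ 0.011 -0.066  0.   ] [0.     0.     0.0219]
1.90 [ 0.017 -0.087  0.   ] [0.    0.    0.029]
1.95 [ 0.024 -0.108  0.   ] [0.     0.     0.0362]
2.00 [ 0.032 -0.129  0.   ] [0.     0.     0.0434]
2.05 [ 0.041 -0.15   0.   ] [0.     0.     0.0505]
2.10 [ 0.051 -0.169  0.   ] [0.     0.     0.0577]
```

```bash

python3 -m inch '[[0.52,[0.003,-0.022,0],[0,0,0.007]],[0.52,[0.007,-0.044,0],[0,0,0.015]],[0.52,[0.009,-0.055,0],[0,0,0.018]],[0.52,[0.011,-0.066,0],[0,0,0.022]],[0.52,[0.011,-0.066,0],[0,0,0.022]]]'
python3 - <<'E'
from arc import *
upd([.011,-.066,0],[0,0,.022])
state(); rows(np.arange(1.875,2.13,.025),.129)
E
```

```text
t: 16.6
tcp_pos: [0.6042, 0.0086, 0.1285]
tool_rot: [0.993, -0.121, -0.002, 0.0]
force: [-3.3, -3.3, 1.3]
finger_gap: 0.239
t 16.6 th 1.827 rad 0.0463 z 0.1285 | Ftan 4.2 Frad 2.1 Fz 1.3 Mz -0.01 gap 0.239 cmd-lag 1.0 mm q6 1.64
1.88 [ 0.002 -0.011  0.   ] [0.     0.     0.0035]
1.90 [ 0.003 -0.022  0.   ] [0.    0.    0.007]
1.92 [ 0.005 -0.033  0.   ] [0.     0.     0.0106]
1.95 [ 0.007 -0.044  0.   ] [0.     0.     0.0142]
1.97 [ 0.009 -0.055  0.   ] [0.     0.     0.0178]
2.00 [ 0.012 -0.066  0.   ] [0.     0.     0.0214]
2.02 [ 0.015 -0.076  0.   ] [0.    0.    0.025]
2.05 [ 0.018 -0.087  0.   ] [0.     0.     0.0285]
2.07 [ 0.022 -0.097  0.   ] [0.     0.     0.0321]
2.10 [ 0.025 -0.108  0.   ] [0.     0.     0.0357]
2.12 [ 0.029 -0.118  0.   ] [0.     0.     0.0393]
```

```bash

python3 -m inch '[[0.52,[0.002,-0.011,0],[0,0,0.0035]],[0.52,[0.003,-0.022,0],[0,0,0.007]],[0.52,[0.003,-0.022,0],[0,0,0.007]]]'
python3 -c "
from arc import *
upd([.003,-.022,0],[0,0,.007]); state()"
python3 -m inch '[[0.52,[0.002,-0.011,0],[0,0,0.0035]],[0.52,[0.003,-0.022,0],[0,0,0.007]],[0.52,[0.003,-0.022,0],[0,0,0.007]]]'
python3 - <<'E'
from arc import *
upd([.003,-.022,0],[0,0,.007])
state(); rows(np.arange(2.,2.11,.05),.129)
E
```

```text
t: 16.9
tcp_pos: [0.6048, 0.0105, 0.1285]
tool_rot: [0.99, -0.143, -0.002, 0.001]
force: [-4.4, -3.5, 2.7]
finger_gap: 0.24
t 16.9 th 1.872 rad 0.0463 z 0.1285 | Ftan 4.9 Frad 2.8 Fz 2.7 Mz -0.02 gap 0.240 cmd-lag 1.3 mm q6 1.69
t: 17.2
tcp_pos: [0.6055, 0.0126, 0.1285]
tool_rot: [0.986, -0.165, -0.002, 0.001]
force: [-3.1, -3.9, 2.0]
finger_gap: 0.241
t 17.2 th 1.919 rad 0.0465 z 0.1285 | Ftan 4.9 Frad 1.3 Fz 2.0 Mz -0.06 gap 0.241 cmd-lag 1.4 mm q6 1.74
2.00 [ 0.003 -0.022  0.   ] [0.     0.     0.0074]
2.05 [ 0.007 -0.044  0.   ] [0.     0.     0.0145]
2.10 [ 0.013 -0.066  0.   ] [0.     0.     0.0217]
```

```bash
cat > chk.py <<'E'
import sys
from arc import *
upd([.003,-.022,0],[0,0,.007]); state()
s=sense(); sys.exit(int(np.hypot(*s['force'][:2])>8.5))
E
python3 -m inch '[[0.52,[0.002,-0.011,0],[0,0,0.0035]],[0.52,[0.003,-0.022,0],[0,0,0.007]],[0.52,[0.003,-0.022,0],[0,0,0.007]]]' >/dev/null; python3 chk.py || exit
python3 -m inch '[[0.52,[0.002,-0.011,0],[0,0,0.0035]],[0.52,[0.003,-0.022,0],[0,0,0.007]],[0.52,[0.003,-0.022,0],[0,0,0.007]]]' >/dev/null; python3 chk.py || exit
python3 -m inch '[[0.52,[0.002,-0.011,0],[0,0,0.0035]],[0.52,[0.003,-0.022,0],[0,0,0.007]],[0.52,[0.003,-0.022,0],[0,0,0.007]]]' >/dev/null; python3 chk.py || exit
python3 -m inch '[[0.52,[0.002,-0.011,0],[0,0,0.0035]],[0.52,[0.003,-0.022,0],[0,0,0.007]],[0.52,[0.003,-0.022,0],[0,0,0.007]]]' >/dev/null; python3 chk.py || exit
python3 -c "
from arc import *
p,q=load();rows([2.15,2.2],.129)"
```

```text
t 17.5 th 1.967 rad 0.0465 z 0.1285 | Ftan 5.4 Frad 2.0 Fz 3.2 Mz -0.03 gap 0.242 cmd-lag 1.5 mm q6 1.79
t 17.8 th 2.015 rad 0.0466 z 0.1284 | Ftan 5.1 Frad 2.3 Fz 1.9 Mz -0.06 gap 0.243 cmd-lag 1.6 mm q6 1.83
t 18.1 th 2.062 rad 0.0467 z 0.1285 | Ftan 5.5 Frad 2.3 Fz 3.3 Mz -0.04 gap 0.239 cmd-lag 1.7 mm q6 1.88
t 18.4 th 2.108 rad 0.0468 z 0.1284 | Ftan 6.5 Frad 2.1 Fz 2.4 Mz -0.07 gap 0.240 cmd-lag 1.8 mm q6 1.93
2.15 [ 0.001 -0.     0.   ] [0.     0.     0.0009]
2.20 [ 0.005 -0.022  0.   ] [0.    0.    0.008]
```

```bash
sed -i 's/upd(.*/upd([.004,-.022,0],[0,0,.007]); state()/' chk.py
python3 -m inch '[[0.52,[0.002,-0.011,0],[0,0,0.0035]],[0.52,[0.004,-0.022,0],[0,0,0.007]],[0.52,[0.004,-0.022,0],[0,0,0.007]]]' >/dev/null; python3 chk.py || exit
python3 -m inch '[[0.52,[0.002,-0.011,0],[0,0,0.0035]],[0.52,[0.004,-0.022,0],[0,0,0.007]],[0.52,[0.004,-0.022,0],[0,0,0.007]]]' >/dev/null; python3 chk.py || exit
python3 -m inch '[[0.52,[0.002,-0.011,0],[0,0,0.0035]],[0.52,[0.004,-0.022,0],[0,0,0.007]],[0.52,[0.004,-0.022,0],[0,0,0.007]]]' >/dev/null; python3 chk.py || exit
python3 -m inch '[[0.52,[0.002,-0.011,0],[0,0,0.0035]],[0.52,[0.004,-0.022,0],[0,0,0.007]],[0.52,[0.004,-0.022,0],[0,0,0.007]]]' >/dev/null; python3 chk.py || exit
python3 -c "
from arc import *
p,q=load();rows([2.35,2.4],.129)"
```

```text
t 18.7 th 2.155 rad 0.0469 z 0.1284 | Ftan 6.3 Frad 2.1 Fz 3.1 Mz -0.07 gap 0.243 cmd-lag 2.0 mm q6 1.98
t 19.0 th 2.203 rad 0.0469 z 0.1284 | Ftan 4.2 Frad 3.4 Fz 2.7 Mz -0.03 gap 0.238 cmd-lag 2.1 mm q6 2.02
t 19.3 th 2.247 rad 0.0470 z 0.1284 | Ftan 6.1 Frad 2.4 Fz 4.3 Mz -0.08 gap 0.240 cmd-lag 2.4 mm q6 2.07
t 19.6 th 2.295 rad 0.0471 z 0.1284 | Ftan 5.9 Frad 3.5 Fz 2.9 Mz -0.05 gap 0.236 cmd-lag 2.5 mm q6 2.12
2.35 [0.001 0.    0.   ] [0.     0.     0.0015]
2.40 [ 0.005 -0.022  0.   ] [0.     0.     0.0087]
```

```bash

python3 -m inch '[[0.52,[0.002,-0.011,0],[0,0,0.0035]],[0.52,[0.004,-0.022,0],[0,0,0.007]],[0.52,[0.004,-0.022,0],[0,0,0.007]]]' >/dev/null; python3 chk.py || exit
python3 -m inch '[[0.52,[0.002,-0.011,0],[0,0,0.0035]],[0.52,[0.004,-0.022,0],[0,0,0.007]],[0.52,[0.004,-0.022,0],[0,0,0.007]]]' >/dev/null; python3 chk.py || exit
python3 -m inch '[[0.52,[0.002,-0.011,0],[0,0,0.0035]],[0.52,[0.004,-0.022,0],[0,0,0.007]],[0.52,[0.004,-0.022,0],[0,0,0.007]]]' >/dev/null; python3 chk.py || exit
python3 -m inch '[[0.52,[0.002,-0.011,0],[0,0,0.0035]],[0.52,[0.004,-0.022,0],[0,0,0.007]],[0.52,[0.004,-0.022,0],[0,0,0.007]]]' >/dev/null; python3 chk.py || exit
python3 -c "
from arc import *
p,q=load();rows([2.55,2.6],.129)"
```

```text
t 19.9 th 2.340 rad 0.0471 z 0.1284 | Ftan 6.7 Frad 1.9 Fz 3.6 Mz -0.09 gap 0.242 cmd-lag 2.7 mm q6 2.16
t 20.2 th 2.388 rad 0.0471 z 0.1284 | Ftan 5.6 Frad 2.5 Fz 2.8 Mz -0.11 gap 0.240 cmd-lag 2.8 mm q6 2.21
t 20.5 th 2.431 rad 0.0472 z 0.1283 | Ftan 6.6 Frad 2.6 Fz 3.5 Mz -0.06 gap 0.235 cmd-lag 3.1 mm q6 2.26
t 20.8 th 2.477 rad 0.0472 z 0.1283 | Ftan 6.5 Frad 3.1 Fz 4.7 Mz -0.05 gap 0.239 cmd-lag 3.3 mm q6 2.30
2.55 [0.002 0.001 0.   ] [0.     0.     0.0022]
2.60 [ 0.007 -0.021  0.   ] [0.     0.     0.0093]
```

```bash

python3 -m inch '[[0.52,[0.002,-0.011,0],[0,0,0.0035]],[0.52,[0.004,-0.022,0],[0,0,0.007]],[0.52,[0.004,-0.022,0],[0,0,0.007]]]' >/dev/null; python3 chk.py || exit
python3 -m inch '[[0.52,[0.002,-0.011,0],[0,0,0.0035]],[0.52,[0.004,-0.022,0],[0,0,0.007]],[0.52,[0.004,-0.022,0],[0,0,0.007]]]' >/dev/null; python3 chk.py || exit
python3 -m inch '[[0.52,[0.002,-0.011,0],[0,0,0.0035]],[0.52,[0.004,-0.022,0],[0,0,0.007]],[0.52,[0.004,-0.022,0],[0,0,0.007]]]' >/dev/null; python3 chk.py || exit
python3 - <<'E'
from arc import *
p,q=load();rows([2.65,2.7],.129)
from station import snapshot
p,d=snapshot('side'); crop(p,220,140,320,260,5,'pics/s9.png')
p,d=snapshot('top'); crop(p,225,180,335,305,4.8,'pics/t9.png')
E
```

```text
t 21.1 th 2.522 rad 0.0473 z 0.1283 | Ftan 7.1 Frad 2.2 Fz 4.3 Mz -0.01 gap 0.241 cmd-lag 3.5 mm q6 2.35
t 21.4 th 2.566 rad 0.0473 z 0.1283 | Ftan 7.0 Frad 1.9 Fz 4.1 Mz -0.04 gap 0.242 cmd-lag 3.8 mm q6 2.40
t 21.7 th 2.608 rad 0.0473 z 0.1283 | Ftan 8.1 Frad 1.6 Fz 4.7 Mz 0.01 gap 0.240 cmd-lag 4.1 mm q6 2.44
2.65 [0.001 0.023 0.   ] [ 0.      0.     -0.0045]
2.70 [0.005 0.001 0.   ] [0.     0.     0.0026]
```

View pics/s9.png

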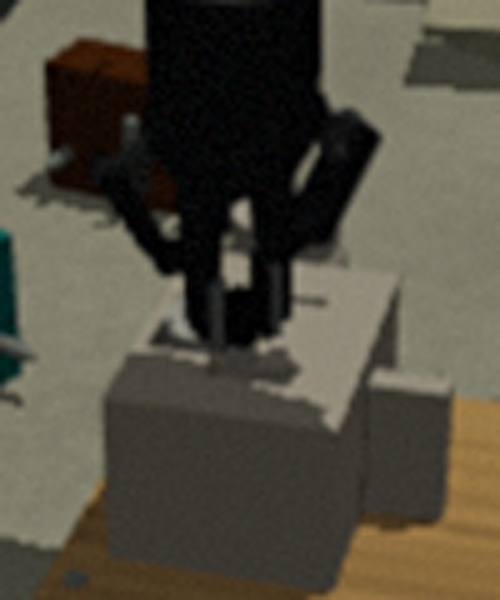

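The parting line has closed up in the side view, and the force has reached about 8 N. From here I'm using small steps.

```bash
sed -i 's/upd(.*/upd([.003,-.015,0],[0,0,.005]); state()/; s/>8.5/>11/' chk.py
python3 -m inch '[[0.52,[0.003,-0.015,0],[0,0,0.005]],[0.52,[0.003,-0.015,0],[0,0,0.005]]]' >/dev/null; python3 chk.py || exit
python3 -m inch '[[0.52,[0.003,-0.015,0],[0,0,0.005]],[0.52,[0.003,-0.015,0],[0,0,0.005]]]' >/dev/null; python3 chk.py || exit
python3 -m inch '[[0.52,[0.003,-0.015,0],[0,0,0.005]],[0.52,[0.003,-0.015,0],[0,0,0.005]]]' >/dev/null; python3 chk.py || exit
python3 -m inch '[[0.52,[0.003,-0.015,0],[0,0,0.005]],[0.52,[0.003,-0.015,0],[0,0,0.005]]]' >/dev/null; python3 chk.py || exit

```

```text
t 22.0 th 2.636 rad 0.0473 z 0.1283 | Ftan 8.7 Frad 1.7 Fz 5.9 Mz -0.11 gap 0.244 cmd-lag 4.4 mm q6 2.47
t 22.2 th 2.661 rad 0.0472 z 0.1283 | Ftan 9.5 Frad 1.5 Fz 5.5 Mz -0.09 gap 0.241 cmd-lag 4.8 mm q6 2.51
t 22.4 th 2.689 rad 0.0472 z 0.1283 | Ftan 9.1 Frad 1.8 Fz 5.6 Mz -0.15 gap 0.239 cmd-lag 5.1 mm q6 2.54
t 22.6 th 2.724 rad 0.0472 z 0.1283 | Ftan 9.2 Frad 0.9 Fz 6.2 Mz -0.03 gap 0.243 cmd-lag 5.0 mm q6 2.57
```

```bash
sed -i 's/upd(.*/upd([.003,-.015,0],[0,0,.003]); state()/; s/>11/>12/' chk.py
python3 -m inch '[[0.52,[0.003,-0.015,0],[0,0,0.003]],[0.52,[0.003,-0.015,0],[0,0,0.003]]]' >/dev/null; python3 chk.py || exit
python3 -m inch '[[0.52,[0.003,-0.015,0],[0,0,0.003]],[0.52,[0.003,-0.015,0],[0,0,0.003]]]' >/dev/null; python3 chk.py || exit
python3 -m inch '[[0.52,[0.003,-0.015,0],[0,0,0.003]],[0.52,[0.003,-0.015,0],[0,0,0.003]]]' >/dev/null; python3 chk.py || exit
python3 -m inch '[[0.52,[0.003,-0.015,0],[0,0,0.003]],[0.52,[0.003,-0.015,0],[0,0,0.003]]]' >/dev/null; python3 chk.py || exit
python3 -c "
from arc import *
p,q=load();rows([2.8,2.85,2.9],.129)"
```

```text
t 22.8 th 2.749 rad 0.0473 z 0.1283 | Ftan 11.0 Frad 1.3 Fz 5.2 Mz -0.02 gap 0.237 cmd-lag 5.5 mm q6 2.59
t 23.0 th 2.775 rad 0.0474 z 0.1283 | Ftan 10.8 Frad 2.0 Fz 6.9 Mz -0.01 gap 0.238 cmd-lag 5.8 mm q6 2.61
t 23.2 th 2.799 rad 0.0474 z 0.1282 | Ftan 11.3 Frad 1.7 Fz 7.2 Mz -0.04 gap 0.236 cmd-lag 6.2 mm q6 2.63
t 23.4 th 2.822 rad 0.0475 z 0.1282 | Ftan 11.3 Frad 1.2 Fz 7.8 Mz -0.08 gap 0.242 cmd-lag 6.7 mm q6 2.65
2.80 [-0.005  0.077  0.   ] [ 0.     0.    -0.015]
2.85 [-0.002  0.055  0.   ] [ 0.      0.     -0.0079]
2.90 [0.002 0.033 0.   ] [ 0.      0.     -0.0007]
```

```bash
sed -i 's/>12/>12.8/' chk.py
python3 -m inch '[[0.52,[0.003,-0.015,0],[0,0,0.003]],[0.52,[0.003,-0.015,0],[0,0,0.003]]]' >/dev/null; python3 chk.py || exit
python3 -m inch '[[0.52,[0.003,-0.015,0],[0,0,0.003]],[0.52,[0.003,-0.015,0],[0,0,0.003]]]' >/dev/null; python3 chk.py || exit
python3 -m inch '[[0.52,[0.003,-0.015,0],[0,0,0.003]],[0.52,[0.003,-0.015,0],[0,0,0.003]]]' >/dev/null; python3 chk.py || exit

```

```text
t 23.6 th 2.851 rad 0.0476 z 0.1282 | Ftan 11.6 Frad 1.5 Fz 6.8 Mz -0.09 gap 0.242 cmd-lag 7.0 mm q6 2.67
t 23.8 th 2.879 rad 0.0477 z 0.1282 | Ftan 12.2 Frad 2.3 Fz 7.8 Mz -0.08 gap 0.242 cmd-lag 7.2 mm q6 2.69
t 24.0 th 2.898 rad 0.0477 z 0.1281 | Ftan 13.9 Frad 1.9 Fz 8.8 Mz -0.07 gap 0.240 cmd-lag 7.9 mm q6 2.71
```

```bash
python3 - <<'E'
from arc import *
from station import snapshot
p,d=snapshot('side'); crop(p,220,140,320,260,5,'pics/s10.png')
state()
E
```

```text
t 24.1 th 2.899 rad 0.0477 z 0.1281 | Ftan 14.4 Frad 0.4 Fz 9.2 Mz -0.06 gap 0.242 cmd-lag 7.8 mm q6 2.71
```

View pics/s10.png

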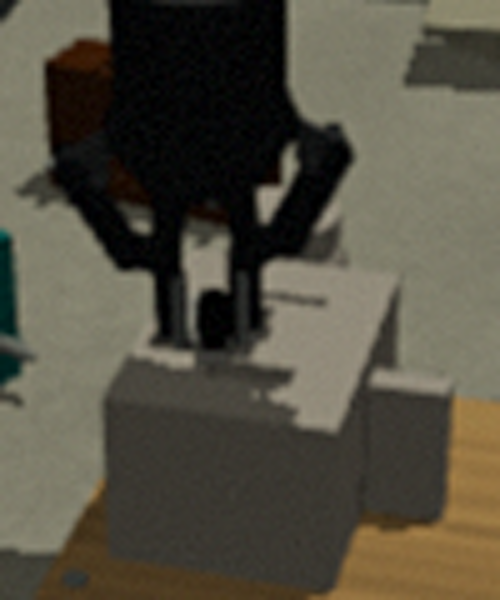

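It came up snug at about 14 N. I'll back off along the tangent now.

```bash

python3 -m inch '[[0.52,[-0.003,0.03,0],[0,0,0]],[0.52,[-0.006,0.06,0],[0,0,0]],[0.52,[-0.01,0.09,0],[0,0,0]],[0.52,[-0.01,0.09,0],[0,0,0]]]'
python3 -c "
from arc import *
upd([-.01,.09,0],[0,0,0]); state()"
```

```text
t: 24.45
tcp_pos: [0.638, 0.0384, 0.1286]
tool_rot: [0.811, -0.585, -0.001, -0.0]
force: [-2.6, 1.6, 1.1]
finger_gap: 0.243
t 24.4 th 2.852 rad 0.0457 z 0.1286 | Ftan 2.1 Frad 2.1 Fz 1.1 Mz -0.04 gap 0.243 cmd-lag 0.9 mm q6 2.71
```

```bash

python3 -m inch '[[0.52,[0,0.012,0],[0,0,0]],[0.52,[0,0.012,0],[0,0,0]],[0.2,[0,0.012,0],[0,0,0]],[0.2,[0,0.012,0],[0,0,0]],[0.2,[0,0.012,0],[0,0,0]],[0.2,[0,0.012,-0.2],[0,0,0]],[0.2,[0,0.012,-0.5],[0,0,0]],[0.2,[0,0.012,-0.9],[0,0,0]],[0.2,[0,0.012,-0.9],[0,0,0]]]'
python3 -c "
from h import *
plan(.50,-.15,.30)"
```

```text
t: 25.35
tcp_pos: [0.6419, 0.0369, 0.2251]
tool_rot: [0.811, -0.585, 0.006, -0.003]
force: [-0.0, -0.2, 0.4]
finger_gap: 0.404
t 25.4 tcp [0.6419 0.0369 0.2251] yaw -1.2504 tilt [ 0.0132 -0.0015 -0.9999] F [-0.  -0.2  0.4] gap 0.404
shift [ 1.3315  1.9267 -0.7645] turn [-0.0019 -0.0009  0.    ]
```

```bash

python3 -m inch '[[0.2,[0.3,0.4,-0.3],[0,0,0]],[0.2,[0.6,0.8,-0.5],[0,0,0]],[0.2,[0.7,1,-0.6],[0,0,0]],[0.2,[0.7,1,-0.6],[0,0,0]]]'
python3 -m inch '[[0.2,[0.3,0.4,0],[0,0,0]],[0.2,[0.6,0.8,0],[0,0,0]],[0.2,[0.7,1,0],[0,0,0]],[0.2,[0.7,1,0],[0,0,0]]]'
python3 - <<'E'
from h import *
plan()
from station import snapshot
p,d=snapshot('side'); crop(p,220,150,320,270,5,'pics/s11.png')
p,d=snapshot('top'); cv2.imwrite('pics/t11f.png',p); crop(p,225,180,335,305,4.8,'pics/t11.png')
E
```

```text
t: 25.75
tcp_pos: [0.5638, -0.0636, 0.281]
tool_rot: [0.81, -0.587, 0.002, 0.0]
force: [1.4, 0.5, 0.1]
finger_gap: 0.402
t: 26.15
tcp_pos: [0.4906, -0.1599, 0.2782]
tool_rot: [0.81, -0.587, -0.001, 0.0]
force: [0.0, 0.7, -0.5]
finger_gap: 0.399
t 26.1 tcp [ 0.4906 -0.1599  0.2782] yaw -1.2541 tilt [-1.2e-03  5.0e-04 -1.0e+00] F [ 0.   0.7 -0.5] gap 0.399
shift [0. 0. 0.] turn [0.0002 0.0001 0.    ]
```

View pics/s11.png

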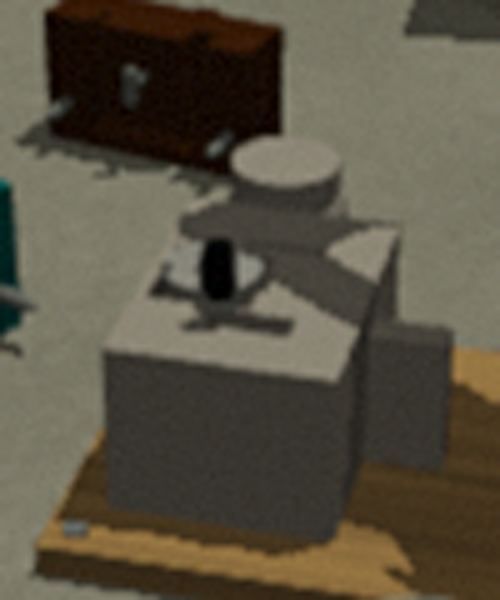

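View pics/t11.png

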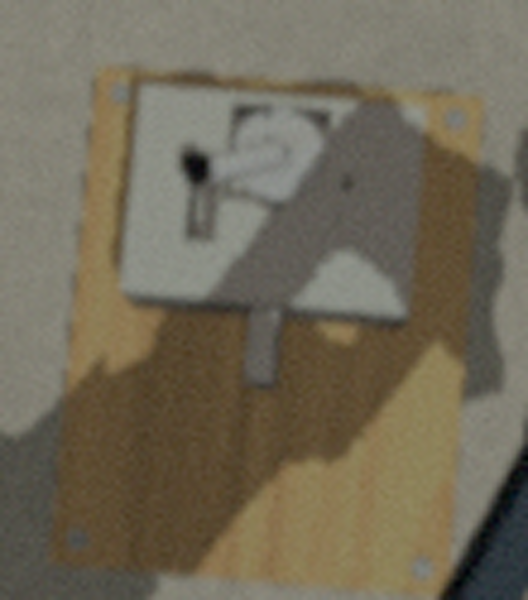

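View pics/t11f.png

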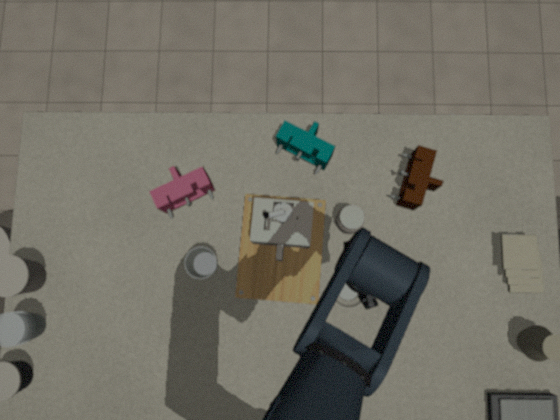

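```bash
python3 - <<'E'
from arc import *
k=at_z('top',225+195/4.8-.4,180+163/4.8-.4,.149); v=k[:2]-C; print(k,np.arctan2(-v@xb,-v@yb),np.linalg.norm(v))
E
```

```text
[0.63670832 0.0337667  0.149     ] 2.7972420863303387 0.04153117762382177
```

```bash
python3 -c "
from station import *
print(sense()['t'],sense()['force']); print(sign_off())"
```

```text
26.25 [ 0.33306665 -0.13334047 -0.30269116]
the job is handed in; nothing more can be done
None
```

The mould is closed and handed in at about 26 s, with the gripper open and clear of everything.

**What I did:** I pinched the white loose half by its fin, straightened its yaw and slid it in until the sprung pins pushed back. Then I let go and turned the cam clockwise by its knob. I gripped the knob at first. From about 1.1 rad I opened the jaws to a loose cage, because twist from the grip was distorting the force reading.

**Snug point:** The push stayed at 4–7 N while drawing and began to climb at around 2.55 rad. I stopped when it read 13.9 and then 14.4 N, with up to about 1 N of noise, then backed off and lifted away.

**Last checks:**
- **Parting faces:** no gap is visible between the halves in either view, and the force on the tool was near zero.
- **Cam angle:** the knob measures about 2.8 rad in the top picture. The arm read 2.9 rad at the end of the push, but the caged tool leads the knob slightly.
- **Cup, tub, dish and look-alikes:** the cup, tub and look-alikes are where they started. The arm partly hid the dish in the last picture, so I did not fully re-check it, but nothing went near it.

**Disagreements:**
- **Climb to snug:** it was more gradual than "steeply", taking about 0.3 rad. That is the upper end of the range given.
- **Higher reading while gripped:** it reached 8.3 N while I still gripped the knob, which I put down to the grip twist. It was 4–5 N at first after I loosened the jaws.

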